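Put the stray spice jar away and latch the caddy's gate

TASK

Stand the stray spice jar with the black cap upright inside the open spice caddy and let go of it. Then swing the caddy's gate shut and press it gently until its sprung latch snaps in and the gate stays shut by itself, without slamming or forcing the gate. Leave the other jars, the tomato and the tin as they stand.

Things in the scene. Friction and masses are not known exactly. Their poses are not given: they have to be found in the camera images.
- spice_jar_3: the stray spice jar: clear glass, white and orange label, black cap; a cylinder 41 mm across and 105 mm tall (cap from 84 mm up), 0.08 to 0.15 kg, standing upright on the worktop to the right of the caddy. Origin: centre of its underside; z up.
- caddy: spice caddy: open-topped tray of light wood, fixed to the worktop. Origin: centre of its underside; z up, x from the gate (front, -x) to the back, y left seen from the front. Walls 8 mm thick, 66 mm high, floor 6 mm thick; inside x -65..65, y -80..80 mm. A jamb block as high as the walls fills the front right inner corner (x -64..-42, y -82..-42 mm). Two red-capped jars stand at its back.
- caddy_spot (a point): free place for the jar on the caddy's inner floor (28 mm in front of the caddy's centre, 20 mm to its left, 6 mm above the worktop): the jar's underside centre fits here with at least 25 mm clear on every side, but any free place inside will do.
- gate_hinge (a point): a point on the gate's upright hinge axis, at the caddy's front left corner, 40 mm above the worktop (85 mm in front of and 85 mm left of the caddy's origin); axes as the caddy's.
- gate_push (a point): a good place to push: on the gate's outer face, 125 mm from the hinge axis, 40 mm above the worktop, 7 mm off the gate's mid-plane; moves with the gate. Its x axis is square to the gate and points inward (the way to push), y along the gate to the hinge. Here it takes about 8 to 13 N to get the latch over. Never push the gate with more than 25 N.
- gate (a joint): opening angle of the gate, rad, -0.11 to 1.35; 0 = parallel to the caddy's front, positive = open (free edge toward the robot). A darker wood panel 14 mm thick, 7 to 71 mm above the worktop, reaching 150 mm from the hinge; it turns easily and stays where left. Latched it rests between -0.06 and 0.06; unlatched and let go it is pushed back to 0.09 or more. Never swing it faster than 2.5 rad/s.
- bolt_root (a point): point on the gate's free edge, 150 mm from the hinge, 39 mm above the worktop, where a steel sprung bolt with a bevel sticks 12 mm out; axes as gate_push. Over about the last 0.13 rad of closing the bolt rides over the rounded strike lip of the keeper while a white spring pin pushes back with 1 to 3 N; then it snaps out behind the lip and the gate meets a black rubber stop (about 8 N per mm).
- keeper_wall (a point): point on the caddy's right wall where the steel keeper bracket (strike lip, rubber stop and pin; all within 60 mm of it, up to 60 mm high) is screwed on through slots; fixed to the caddy, not to the bracket. The bracket is set up to 8 mm forward or back of its middle, differently each time and not reported: the angle at which the latch snaps and the stop bites must be felt.
- spice_jar_1: red-capped spice jar with a black label, 41 mm across, 105 mm tall, standing at the back of the caddy; leave alone. Origin: centre of its underside.
- spice_jar_2: red-capped spice jar with a pale green label, 41 mm across, 105 mm tall, standing at the back of the caddy; leave alone. Origin: centre of its underside.
- tomato_1: red tomato, 75 mm across, 79 mm tall, on the worktop; leave alone. Origin: centre of its underside.
- tin_1: closed food tin, 76 mm across, 58 mm tall, on the worktop; leave alone. Origin: centre of its underside.
Mind the look-alikes: they are no part of the job. What is shaped like the spice_jar_3 but blue or turquoise is not meant.

How it is judged (in metres and radians):
On the way:
1. the black-capped jar stands upright on the caddy's floor, let go, with the gate still open (x of spice_jar_3 in the frame of caddy between -0.056 and 0.046 m and y of spice_jar_3 in the frame of caddy between -0.061 and 0.061 m and z of spice_jar_3 in the frame of caddy between 0.002 and 0.011 m and angle between spice_jar_3's own z axis and vertical below 0.12 rad and contact force between the fingers and spice_jar_3 below 0.2 N and value of joint gate above 0.25 rad), for 0.2 s.
At the end, for the whole second after the job is handed in: The black-capped jar stands upright (within 7 degrees) on the caddy's floor between its walls, at rest, and the gate is latched: let go and at rest, it stays below 0.07 rad (an unlatched gate is pushed open to 0.09 rad or more) (x of spice_jar_3 in the frame of caddy between -0.056 and 0.046 m and y of spice_jar_3 in the frame of caddy between -0.061 and 0.061 m and z of spice_jar_3 in the frame of caddy between 0.002 and 0.011 m and angle between spice_jar_3's own z axis and vertical below 0.12 rad and value of joint gate below 0.07 rad and linear speed of spice_jar_3 below 0.02 m/s and velocity of joint gate between -0.05 and 0.05 rad/s); the robot touches nothing.
It fails at once if the gate is pushed with more than 25 N (contact force between any of the fingers, the arm and gate above 25 N).
It fails at once if the gate is slammed (swung shut faster than 2.5 rad/s) (velocity of joint gate below -2.5 rad/s).
It fails at once if a red-capped jar in the caddy is tipped or pushed more than 25 mm (distance of any of spice_jar_1, spice_jar_2 from where it was at the start of the episode above 0.025 m or angle between any of spice_jar_1, spice_jar_2's own z axis and vertical above 0.3 rad).
It fails at once if the tomato or the tin is moved more than 20 mm (distance of any of tomato_1, tin_1 from where it was at the start of the episode above 0.02 m).
It also fails if it takes over 58 s, if anything falls off the work surface, if the arm or the gripper's body presses on something with over 40 N, if the wrist force passes 120 N, or if a joint passes its speed limit or range.

ROBOT

A 6-joint arm with a two-finger parallel gripper is mounted at the origin on a cart in front of the work surface, level with it; the furniture and walls round the work are solid. World frame = base frame: x ahead of the robot, y to its left, z up, the work surface at z = 0. Lengths are in m, angles in degrees, forces in N, time in s.
With the tool pointing down it reaches from about 0.35 to 0.8 m from the base axis. Payload 7.3 kg.
Tool frame: the origin (TCP) lies at the very end of the fingers, on their centre line; the grasp point (between the pads) lies 19 mm behind it; z points along the fingers, y is the line along which they close (so a half turn about z gives the same grasp; the last joint's range is limited). The gripper opens to 85 mm and grips with 20 to 120 N. Pads are 22 mm wide; open, the fingers measure 114 mm over their backs; the gripper's body (76 mm by 85 mm) begins 54 mm behind the grasp point. The pads swing forward as they close: fully open they stand 13 mm farther back than shut.
Start: joints at [64.973, 19.595, 87.324, -0, 73.075, -8.365], TCP at [0.151, 0.503, 0.231] pointing down, gripper open.
Joint ranges: [-145.02, 145.02], [-44.19, 115.74], [2.07, 154.8], [-57.11, 237.11], [16.16, 152.29], [-177.93, 177.93]. Speed limits (degrees/s): [147.25, 147.25, 180, 180, 180, 180].

INTERFACE

Orientations are given as a 3x3 rotation matrix whose columns are the frame's x, y, z axes.
In Python, from workcell import env gives the robot as it stands.
- The arm moves only by the tool apply_moves, never from a script. Its argument "plan" is a list that holds one entry, the list of rows, each a list of 6 numbers: the shift along the world's x, y, z in mm, then the turn, a rotation vector about the world's x, y, z in rad. A call has 1 to 8 rows; each row shifts and turns the commanded pose from where the row before left it; what a row does not reach is not made up. A row lasts 1/12 s, in which the tool goes at most 41.7 mm and 7.16 degrees, less where a joint would pass 70% of its speed; a pose out of reach is approached as far as the arm can. A call with a gripper value outside its range is refused whole. "grip" is the opening, from 0 (shut) to 1 (fully open), set as the call begins (left out, the last holds). The fingers move at their own pace and stop on an object; "squeeze" is the grip in N (left out, the last holds). Time passes only in rows, so rows that do not move let the fingers close. It gives the time, the measured TCP pose, the force, the opening and the grip force at its end, in the units of the state.
- env.sense(): the state, without advancing time (a new reading comes with each control period).
- env.get_image(name): name is "scene" or "top"; returns a dict with "frame" (480x640x3 uint8, red, green, blue), "depth" (480x640 float32, m along the optical axis (not along the pixel's ray), 0 where there is no reading), "vertical_fov" (degrees; the focal length in pixels is half the picture's height over the tangent of half this angle, whatever the lens; pixels are square), "cx", "cy" (the principal point, pixels), "rvec" (rotation vector, rad) and "tvec" (3), from world to camera coordinates, as OpenCV has them. Camera axes: x right, y down, z forward; pixel columns grow to the right and rows downward; lengths in m; the calibration is good to about 2 mm. A picture is of the moment at which its call begins.
- env.hand_in(): hands the job in; it is judged then, once.
The state is a dict: "time": time; "joint_pos": joint angles; "dq": joint speeds; "effort": joint torques, N m; "ee_pos": TCP position; "tool_rot": TCP orientation; "contact_force": force on the tool from outside, world axes, zero at the start; "moment": the same for the moment, N m; "grip_width": finger opening in m; "grip_force": force on a finger pad.
Only numpy, scipy, OpenCV 4.12 (cv2) and the standard library are available. Lean on these libraries where they do the work, as an engineer would, in place of code of your own. Each camera call takes 0.05 s, during which the arm holds its last target. There are 200 camera calls.

## Working session

There is one attempt and no reset: what is moved stays moved. The work goes in short steps, Python scripts to look and compute and a tool call to move; the robot and the scene stay as the last step left them, time stands still between calls to the robot, and variables do not carry over. Pictures are saved under pics/ and viewed, at most 10 in all, crops included, and the job is handed in when it is done.

Besides the shell and the picture viewer there is one more tool, called after ">>>" by a JSON object that holds its "method" and its "body", one argument or row to a line. apply_moves: Moves the arm, as the interface text tells. Its arguments: {"type":"object","properties":{"plan":{"type":"array","items":{"type":"array","items":{"type":"array","items":{"type":"number"}}}},"grip":{"type":"number"},"squeeze":{"type":"number"}},"required":["plan"]}

```bash
mkdir -p pics; cat > h.py <<'E'
import numpy as np, cv2
from workcell import env
def grab(n):
    d=env.get_image(n); d['f']=240/np.tan(np.radians(d['vertical_fov'])/2); d['R']=cv2.Rodrigues(np.array(d['rvec'],float))[0]; return d
def cloud(d):
    v,u=np.mgrid[0:480,0:640]; z=d['depth']
    P=np.stack([(u-d['cx'])/d['f']*z,(v-d['cy'])/d['f']*z,z],-1)
    W=(P-np.array(d['tvec']).ravel())@d['R']; W[z==0]=np.nan; return W
def save(d,n,crop=None,s=1):
    im=d['frame'][...,::-1]
    if crop: a,b,c,e=crop; im=im[b:e,a:c]
    cv2.imwrite('pics/'+n,cv2.resize(im,None,fx=s,fy=s,interpolation=cv2.INTER_CUBIC))
E
python3 - <<'E'
from h import *
for n in('scene','top'):
    d=grab(n); save(d,n+'0.png'); np.save(n+'0.npy',cloud(d)); np.save(n+'f0.npy',d['frame'])
    print(n,d['vertical_fov'],d['cx'],d['cy'],-d['R'].T@np.array(d['tvec']).ravel())
print(env.sense())
E
```

```text
scene 48.798599042621966 316.0857010469291 234.96109636725834 [-0.29490238 -0.67336466  1.26988616]
top 42.81497173437821 323.4504221780416 243.05953895113402 [ 0.34185136 -0.01672754  1.44229254]
{'time': 0.1, 'joint_pos': array([ 6.49745244e+01,  1.96323242e+01,  8.73710225e+01,  8.11648149e-04,
        7.30758505e+01, -8.36561323e+00]), 'dq': array([ 0.0095096 , -0.10789729, -0.15530078, -0.01849927,  0.1268607 ,
        0.06081013]), 'effort': array([ 2.25241471e-03, -4.34442973e+01, -2.46491700e+01, -4.46601689e-05,
        4.73255437e-03,  1.56936591e-05]), 'ee_pos': array([0.15033782, 0.50264225, 0.23070103]), 'tool_rot': array([[-9.58022316e-01,  2.86693015e-01, -5.97002114e-04],
       [ 2.86693557e-01,  9.58021529e-01, -1.24675315e-03],
       [ 2.14505458e-04, -1.36557400e-03, -9.99999045e-01]]), 'contact_force': array([-0.5324541 ,  0.15908126, -0.3009004 ]), 'moment': array([ 0.01851301, -0.00380759, -0.01210348]), 'grip_force': 0.0, 'grip_width': 0.08556810610557303}
```

View pics/scene0.png

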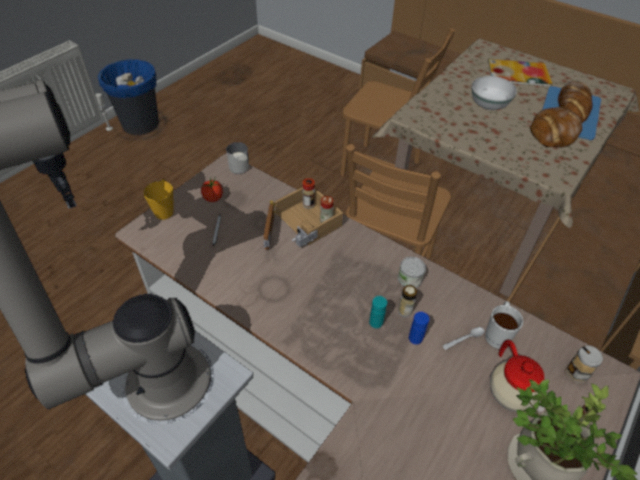

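View pics/top0.png

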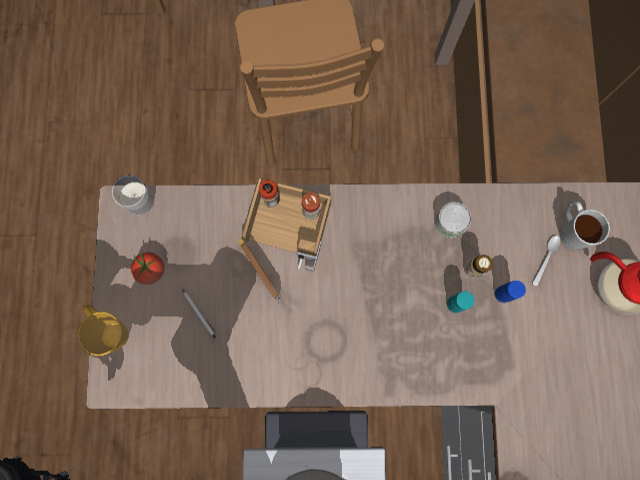

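The scene view shows the caddy at about (305,215), with its gate open. The top view shows it at about (290,215), with the gate running from (242,240) to (278,298).

In the top view, these could be taken for the target:
- the white-labelled jar at (482,264)
- the turquoise jar at (460,301)
- the blue jar at (510,291)
- the red-capped jars at (269,190) and (311,203)
- the jar in the scene view at (585,362)

By the description I choose (482,264), which is (408,298) in the scene view. I'll check it in a crop.

```bash
python3 - <<'E'
from h import *
fs=np.load('scenef0.npy'); ft=np.load('topf0.npy')
a=cv2.resize(fs[250:350,350:450],None,fx=4,fy=4,interpolation=2); b=cv2.resize(ft[170:310,225:335],(314,400),interpolation=2)
cv2.imwrite('pics/crop1.png',np.hstack([a,b])[...,::-1])
W=np.load('top0.npy')
def blob(u0,v0,u1,v1,z0,z1):
    w=W[v0:v1,u0:u1].reshape(-1,3); w=w[(w[:,2]>z0)&(w[:,2]<z1)]
    return len(w),w.mean(0).round(4),w.min(0).round(3),w.max(0).round(3)
print('jar3',blob(465,245,498,282,.095,.115)); print('j1',blob(255,170,285,210,.09,.12)); print('j2',blob(297,185,325,222,.09,.12))
print('tin',blob(432,198,475,240,.045,.07)); print('tur',blob(443,286,478,316,.09,.12)); print('blue',blob(493,278,529,306,.09,.12))
# gate/caddy rims
m=(W[...,2]>.055)&(W[...,2]<.078); m[:, :232]=0; m[:,340:]=0; m[:175]=0;m[305:]=0
hsv=cv2.cvtColor(ft,cv2.COLOR_RGB2HSV)
n,l,s,c=cv2.connectedComponentsWithStats(m.astype(np.uint8))
for i in range(1,n):
    if s[i,4]>25:
        w=W[l==i]; r=cv2.minAreaRect((w[:,:2]*1000).astype(np.float32)); print(s[i],w.mean(0).round(4),r,cv2.boxPoints(r).round(0).tolist())
cv2.imwrite('pics/mask.png',cv2.resize((m*255).astype(np.uint8)[170:310,225:335],None,fx=4,fy=4,interpolation=0))
E
```

```text
jar3 (270, array([ 0.5501, -0.3774,  0.1049]), array([ 0.53 , -0.398,  0.096]), array([ 0.57 , -0.358,  0.113]))
j1 (293, array([0.7217, 0.0998, 0.1093]), array([0.703, 0.08 , 0.09 ]), array([0.745, 0.121, 0.118]))
j2 (287, array([0.6912, 0.0037, 0.1098]), array([ 0.672, -0.015,  0.092]), array([0.713, 0.023, 0.118]))
tin (825, array([ 0.6657, -0.3302,  0.0548]), array([ 0.628, -0.368,  0.046]), array([ 0.703, -0.293,  0.065]))
tur (283, array([ 0.4689, -0.3311,  0.1043]), array([ 0.45 , -0.352,  0.09 ]), array([ 0.488, -0.311,  0.114]))
blue (295, array([ 0.4918, -0.4453,  0.1041]), array([ 0.472, -0.467,  0.09 ]), array([ 0.511, -0.425,  0.111]))
[238 179  42 121 668] [0.5996 0.1301 0.0685] ((617.1426391601562, 131.93113708496094), (283.17340087890625, 77.55439758300781), 7.067008972167969) [[472.0, 153.0], [481.0, 76.0], [762.0, 111.0], [753.0, 188.0]]
[274 182  57  72 578] [0.6632 0.0057 0.0649] ((668.2978515625, 39.27002716064453), (137.96670532226562, 142.74765014648438), 76.45987701416016) [[583.0, -11.0], [722.0, -45.0], [754.0, 90.0], [615.0, 123.0]]
[261 193  18  11  50] [0.709  0.0955 0.067 ] ((712.5968627929688, 97.42594909667969), (19.400259017944336, 40.55046081542969), 13.83574104309082) [[698.0, 115.0], [708.0, 75.0], [727.0, 80.0], [717.0, 119.0]]
[302 207  18   9  47] [0.6786 0.0047 0.0666] ((680.8903198242188, 4.9476165771484375), (39.66909408569336, 16.264039993286133), 86.72584533691406) [[672.0, -14.0], [688.0, -15.0], [690.0, 24.0], [674.0, 25.0]]
[297 252  21  19  85] [0.5705 0.0126 0.059 ] ((566.2354125976562, 16.147804260253906), (46.5831184387207, 35.9068489074707), 80.28324890136719) [[545.0, -4.0], [580.0, -10.0], [588.0, 36.0], [552.0, 42.0]]
```

View pics/crop1.png

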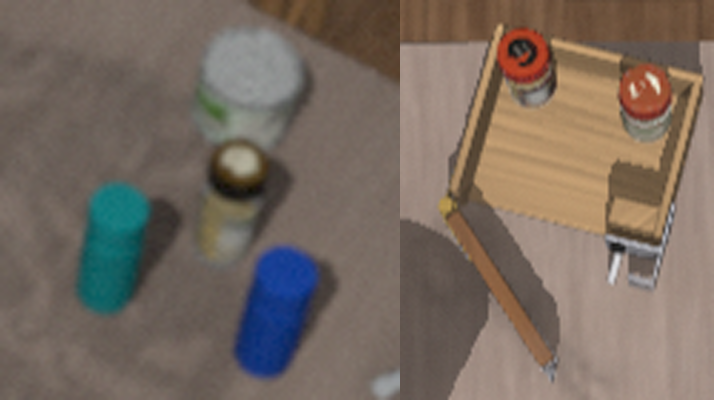

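View pics/mask.png

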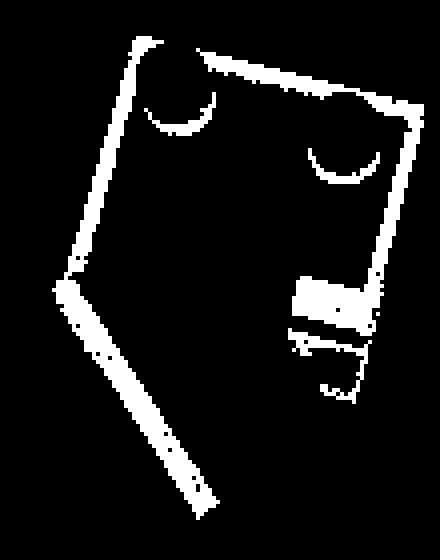

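The crop confirms the choice: black cap (reflecting) with a white and orange label, at about (237,200) in the crop. The mask shows the wall rims, the jamb and the gate clearly. Next I'll fit the caddy pose and the gate angle.

```bash
python3 - <<'E'
from h import *
from scipy.optimize import least_squares
W=np.load('top0.npy')
m=(W[...,2]>.058)&(W[...,2]<.078); m[:, :232]=0; m[:,340:]=0; m[:175]=0;m[305:]=0
P=W[m][:,:2]*1000
# drop jars
for c in((721.7,99.8),(691.2,3.7)): P=P[np.hypot(*(P-c).T)>26]
def sd(p,x0,x1,y0,y1):
    dx=np.maximum(np.maximum(x0-p[:,0],p[:,0]-x1),0);dy=np.maximum(np.maximum(y0-p[:,1],p[:,1]-y1),0);return np.hypot(dx,dy)
def res(q,full=False):
    x,y,t,g=q; c,s=np.cos(t),np.sin(t); L=(P-[x,y])@np.array([[c,-s],[s,c]])
    H=L-[-85,85]; a=-g # gate direction at g=0 is -y; opens toward -x
    u=np.array([-np.sin(g),-np.cos(g)]); n=np.array([np.cos(g),-np.sin(g)])
    G=np.c_[H@u,H@n]
    D=np.stack([sd(L,65,73,-88,88),sd(L,-73,73,80,88),sd(L,-73,73,-88,-80),sd(L,-64,-42,-82,-42),sd(G,0,150,-7,7)])
    if full: return np.bincount(D.argmin(0)),D.min(0)
    return np.minimum(D.min(0),15)
best=min((least_squares(res,[668+dx,42+dy,-.24,g],loss='soft_l1') for dx in(-8,0,8) for dy in(-8,0,8) for g in(.7,.85)),key=lambda r:r.cost)
q=best.x; print(q,res(q,True)[0],np.percentile(res(q,True)[1],[50,90,97]))
x,y,t,g=q; R=np.array([[np.cos(t),-np.sin(t)],[np.sin(t),np.cos(t)]])
f=lambda a,b:(np.array([x,y])+R@[a,b]).round(1)
H=np.array([-85,85]); u=np.array([-np.sin(g),-np.cos(g)]);n=np.array([np.cos(g),-np.sin(g)])
print('spot',f(-28,20),'hinge',f(*H),'push',f(*(H+125*u-7*n)),'tip',f(*(H+150*u)),'keeper',f(-80,-84))
for k in((721.7,99.8),(691.2,3.7)): print(R.T@(np.array(k)-[x,y]))
np.save('q.npy',q)
E
```

```text
[ 6.68862268e+02  5.99658495e+01 -2.78908185e-01  1.32746596e+01] [210 217 221 182 421] [0.         0.41242463 4.92081479]
spot [647.5  86.9] hinge [610.5 165.1] push [502.4 102. ] tip [485.4  82.4] keeper [568.8   1.2]
[39.82931441 52.84137802]
[ 36.96486301 -47.9418295 ]
```

The residuals fit well: caddy yaw is -0.279 rad, the gate is open at 0.708 rad, and the jar's neighbours clear the current gripper yaw. I'll move the arm over the jar.

>>> {"method": "apply_moves", "body": {
  "plan": [
    [[27, -23, 0, 0, 0, 0], [27, -23, 0, 0, 0, 0], [27, -23, 0, 0, 0, 0], [27, -23, 0, 0, 0, 0], [27, -23, 0, 0, 0, 0], [27, -23, 0, 0, 0, 0], [27, -23, 0, 0, 0, 0], [27, -23, 0, 0, 0, 0]]
  ],
  "grip": 0.85
}}

```text
time: 0.77
ee_pos: [0.3674, 0.3175, 0.2311]
tool_rot: [[-0.958, 0.287, -0.0], [0.287, 0.958, -0.0], [0.0, -0.0, -1.0]]
contact_force: [1.2, 0.2, 0.3]
grip_width: 0.0729
grip_force: 0.0
```

>>> {"method": "apply_moves", "body": {
  "plan": [
    [[27, -23, 0, 0, 0, 0], [27, -23, 0, 0, 0, 0], [27, -23, 0, 0, 0, 0], [6, -37, 0, 0, 0, 0], [6, -37, 0, 0, 0, 0], [6, -37, 0, 0, 0, 0], [6, -37, 0, 0, 0, 0], [6, -37, 0, 0, 0, 0]]
  ]
}}

```text
time: 1.43
ee_pos: [0.4772, 0.0632, 0.231]
tool_rot: [[-0.958, 0.287, -0.001], [0.287, 0.958, 0.0], [0.001, -0.0, -1.0]]
contact_force: [0.7, 0.7, -0.0]
grip_width: 0.0726
grip_force: 0.0
```

>>> {"method": "apply_moves", "body": {
  "plan": [
    [[6, -37, 0, 0, 0, 0], [6, -37, 0, 0, 0, 0], [6, -37, 0, 0, 0, 0], [6, -37, 0, 0, 0, 0], [6, -37, 0, 0, 0, 0], [6, -37, 0, 0, 0, 0], [6, -37, 0, 0, 0, 0], [6, -37, 0, 0, 0, 0]]
  ]
}}

```text
time: 2.1
ee_pos: [0.5253, -0.2328, 0.2309]
tool_rot: [[-0.958, 0.287, -0.001], [0.287, 0.958, 0.001], [0.001, 0.0, -1.0]]
contact_force: [1.5, 1.2, 1.0]
grip_width: 0.0725
grip_force: 0.0
```

>>> {"method": "apply_moves", "body": {
  "plan": [
    [[6, -36, 0, 0, 0, 0], [6, -36, 0, 0, 0, 0], [6, -36, 0, 0, 0, 0], [6, -36, 0, 0, 0, 0], [0, 0, 0, 0, 0, 0], [0, 0, 0, 0, 0, 0]]
  ]
}}

```text
time: 2.6
ee_pos: [0.5488, -0.3767, 0.2295]
tool_rot: [[-0.957, 0.289, -0.002], [0.289, 0.957, 0.002], [0.002, 0.001, -1.0]]
contact_force: [-0.5, 1.9, 0.0]
grip_width: 0.0726
grip_force: 0.0
```

```bash
python3 - <<'E'
from h import *
d=grab('scene'); W=cloud(d)
W0=np.load('scene0.npy')
w=W0[280:320,395:425].reshape(-1,3); w=w[(w[:,2]>.085)&(w[:,2]<.12)]; print(len(w),w.mean(0),w.min(0),w.max(0))
save(d,'s1.png',(330,180,490,330),4)
E
```

```text
289 [ 0.53273664 -0.40043664  0.10219964] [ 0.48069463 -0.45608964  0.08512644] [ 0.57371481 -0.36078151  0.11114924]
```

View pics/s1.png

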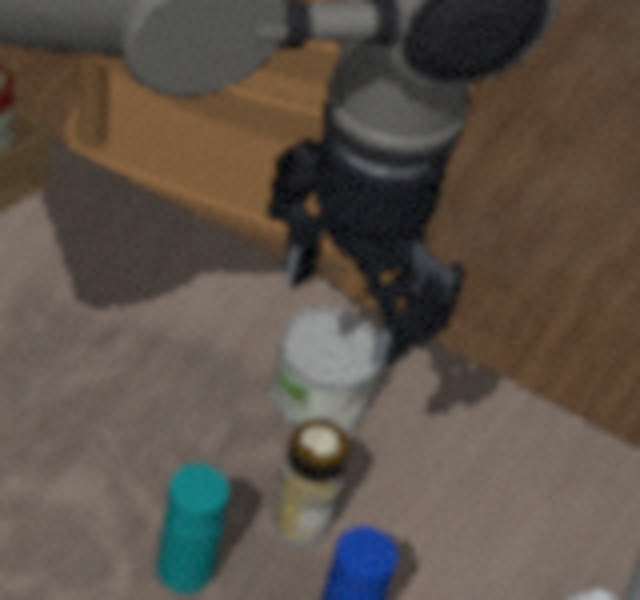

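The crop shows the open gripper above and behind the jar (at (318,480) in the crop) because of parallax. The turquoise and blue jars are clear of the fingers, so I'll descend.

>>> {"method": "apply_moves", "body": {
  "plan": [
    [[1, 0, -25, 0, 0, 0], [0, 0, -25, 0, 0, 0], [0, 0, -25, 0, 0, 0], [0, 0, -25, 0, 0, 0], [0, 0, -10, 0, 0, 0], [0, 0, -10, 0, 0, 0], [0, 0, -10, 0, 0, 0]]
  ]
}}

```text
time: 3.23
ee_pos: [0.5512, -0.3745, 0.1019]
tool_rot: [[-0.958, 0.286, 0.001], [0.286, 0.958, -0.001], [-0.002, -0.0, -1.0]]
contact_force: [-0.6, 0.5, 0.5]
grip_width: 0.0728
grip_force: 0.0
```

>>> {"method": "apply_moves", "body": {
  "plan": [
    [[0, 0, -10, 0, 0, 0], [0, 0, -10, 0, 0, 0], [0, 0, -10, 0, 0, 0], [0, 0, -10, 0, 0, 0], [0, 0, -10, 0, 0, 0], [0, 0, -4, 0, 0, 0], [0, 0, 0, 0, 0, 0]]
  ]
}}

```text
time: 3.82
ee_pos: [0.5499, -0.3746, 0.0457]
tool_rot: [[-0.958, 0.287, -0.002], [0.287, 0.958, 0.002], [0.002, 0.001, -1.0]]
contact_force: [0.2, 0.1, -0.1]
grip_width: 0.0727
grip_force: 0.0
```

>>> {"method": "apply_moves", "body": {
  "plan": [
    [[0, 0, 0, 0, 0, 0], [0, 0, 0, 0, 0, 0], [0, 0, 0, 0, 0, 0], [0, 0, 0, 0, 0, 0], [0, 0, 0, 0, 0, 0], [0, 0, 0, 0, 0, 0], [0, 0, 0, 0, 0, 0], [0, 0, 0, 0, 0, 0]]
  ],
  "grip": 0.3,
  "squeeze": 30
}}

```text
time: 4.48
ee_pos: [0.5509, -0.3754, 0.0481]
tool_rot: [[-0.958, 0.287, 0.001], [0.287, 0.958, -0.001], [-0.002, -0.001, -1.0]]
contact_force: [1.2, -0.8, 7.0]
grip_width: 0.0401
grip_force: 25.7
```

>>> {"method": "apply_moves", "body": {
  "plan": [
    [[0, 0, 10, 0, 0, 0], [0, 0, 15, 0, 0, 0], [0, 0, 20, 0, 0, 0], [0, 0, 25, 0, 0, 0], [0, 0, 25, 0, 0, 0], [0, 0, 25, 0, 0, 0], [0, 0, 10, 0, 0, 0], [0, 0, 0, 0, 0, 0]]
  ]
}}

```text
time: 5.15
ee_pos: [0.5514, -0.3756, 0.1803]
tool_rot: [[-0.958, 0.287, 0.004], [0.287, 0.958, -0.003], [-0.004, -0.002, -1.0]]
contact_force: [0.7, 0.3, -0.4]
grip_width: 0.0402
grip_force: 25.8
```

```bash
python3 - <<'E'
from h import *
d=grab('scene'); save(d,'s2.png',(330,180,490,330),4); print(env.sense()['contact_force'],env.sense()['grip_width'])
E
```

```text
[ 0.10356366  0.28620993 -0.87768382] 0.04042536043887546
```

View pics/s2.png

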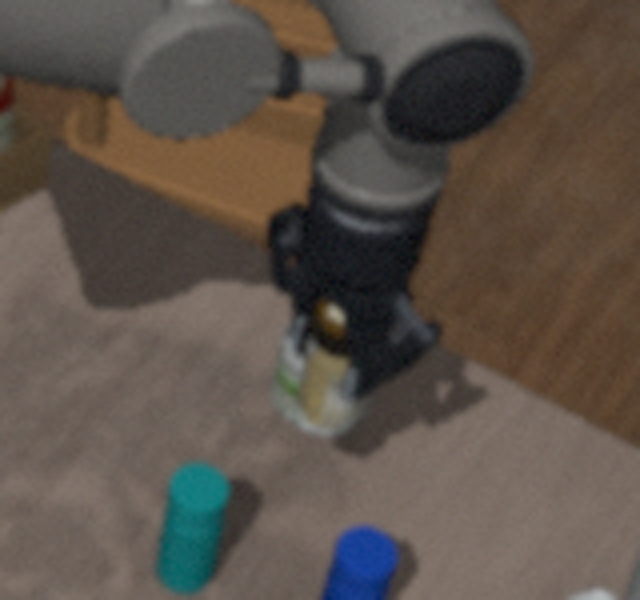

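The jar is held upright, with its cap at (330,320) in the crop. I'll carry it to the caddy spot.

>>> {"method": "apply_moves", "body": {
  "plan": [
    [[4, 15, 0, 0, 0, 0], [7, 32, 0, 0, 0, 0], [7, 33, 0, 0, 0, 0], [7, 33, 0, 0, 0, 0], [7, 33, 0, 0, 0, 0], [7, 33, 0, 0, 0, 0], [7, 33, 0, 0, 0, 0], [7, 33, 0, 0, 0, 0]]
  ]
}}

```text
time: 5.87
ee_pos: [0.6024, -0.127, 0.1749]
tool_rot: [[-0.958, 0.286, -0.004], [0.286, 0.958, 0.002], [0.005, 0.001, -1.0]]
contact_force: [0.4, -0.4, -1.1]
grip_width: 0.0402
grip_force: 25.8
```

>>> {"method": "apply_moves", "body": {
  "plan": [
    [[7, 33, 0, 0, 0, 0], [7, 33, 0, 0, 0, 0], [7, 33, 0, 0, 0, 0], [7, 33, 0, 0, 0, 0], [7, 33, 0, 0, 0, 0], [6, 32, 0, 0, 0, 0], [2, 20, 0, 0, 0, 0], [0, 0, 0, 0, 0, 0]]
  ]
}}

```text
time: 6.53
ee_pos: [0.6449, 0.0926, 0.1745]
tool_rot: [[-0.959, 0.282, -0.005], [0.282, 0.959, 0.002], [0.005, 0.0, -1.0]]
contact_force: [-0.2, -0.2, -1.1]
grip_width: 0.0401
grip_force: 25.8
```

```bash
python3 - <<'E'
from h import *
d=grab('top'); W=cloud(d); s=env.sense(); print(s['ee_pos'])
e=grab('scene')
a=cv2.resize(d['frame'][160:320,220:350],(487,600),interpolation=2); b=cv2.resize(e['frame'][160:280,250:310+50],(300,327),interpolation=2)
b=np.vstack([b,np.zeros((273,300,3),np.uint8)])
cv2.imwrite('pics/t3.png',np.hstack([a,b])[...,::-1])
E
```

```text
[0.6449455  0.09015294 0.17464242]
```

View pics/t3.png

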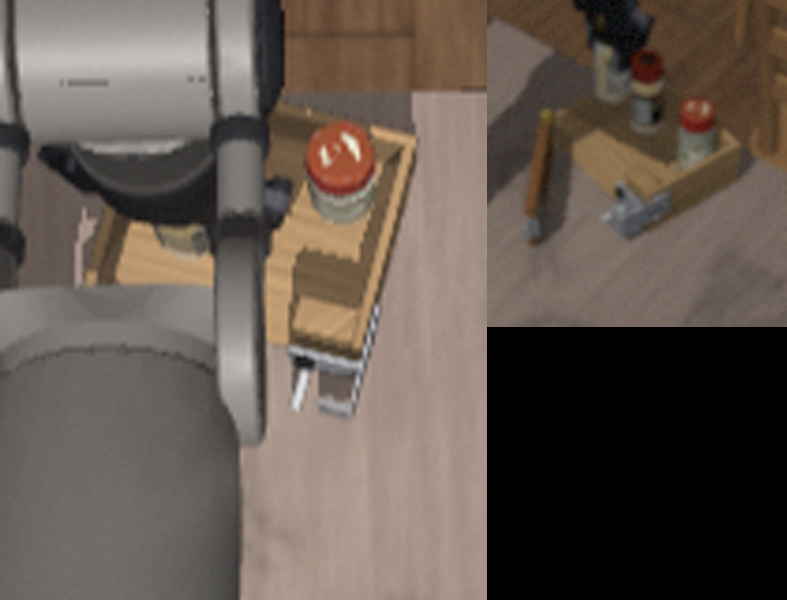

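The jar hangs over the front left part of the caddy, at (180,235) in the crop, clear of both red-capped jars. I'll lower it.

>>> {"method": "apply_moves", "body": {
  "plan": [
    [[1, -2, -15, 0, 0, 0], [0, 0, -20, 0, 0, 0], [0, 0, -20, 0, 0, 0], [0, 0, -20, 0, 0, 0], [0, 0, -15, 0, 0, 0], [0, 0, -12, 0, 0, 0], [0, 0, -8, 0, 0, 0], [0, 0, 0, 0, 0, 0]]
  ]
}}

```text
time: 7.3
ee_pos: [0.6462, 0.0843, 0.065]
tool_rot: [[-0.958, 0.288, -0.004], [0.288, 0.958, -0.0], [0.004, -0.001, -1.0]]
contact_force: [-0.6, -0.8, -0.6]
grip_width: 0.0403
grip_force: 25.8
```

>>> {"method": "apply_moves", "body": {
  "plan": [
    [[0, 0, -3, 0, 0, 0], [0, 0, -2, 0, 0, 0], [0, 0, 0, 0, 0, 0], [0, 0, 0, 0, 0, 0]]
  ]
}}

```text
time: 7.63
ee_pos: [0.6479, 0.085, 0.063]
tool_rot: [[-0.958, 0.287, 0.001], [0.287, 0.958, 0.0], [-0.001, 0.0, -1.0]]
contact_force: [-0.0, 0.2, -1.8]
grip_width: 0.04
grip_force: 25.8
```

>>> {"method": "apply_moves", "body": {
  "plan": [
    [[0, 0, -2, 0, 0, 0], [0, 0, -2, 0, 0, 0], [0, 0, 0, 0, 0, 0], [0, 0, 0, 0, 0, 0]]
  ]
}}

```text
time: 7.97
ee_pos: [0.6474, 0.085, 0.0582]
tool_rot: [[-0.958, 0.287, -0.0], [0.287, 0.958, 0.0], [0.0, -0.0, -1.0]]
contact_force: [-0.3, 0.2, -1.0]
grip_width: 0.0404
grip_force: 25.8
```

>>> {"method": "apply_moves", "body": {
  "plan": [
    [[0, 0, -1, 0, 0, 0], [0, 0, -1, 0, 0, 0], [0, 0, 0, 0, 0, 0], [0, 0, 0, 0, 0, 0]]
  ]
}}

```text
time: 8.3
ee_pos: [0.6475, 0.085, 0.0562]
tool_rot: [[-0.958, 0.287, -0.0], [0.287, 0.958, 0.0], [0.0, 0.0, -1.0]]
contact_force: [0.7, 0.8, -0.9]
grip_width: 0.0402
grip_force: 25.8
```

>>> {"method": "apply_moves", "body": {
  "plan": [
    [[0, 0, -1, 0, 0, 0], [0, 0, -1, 0, 0, 0], [0, 0, 0, 0, 0, 0], [0, 0, 0, 0, 0, 0]]
  ]
}}

```text
time: 8.63
ee_pos: [0.6475, 0.085, 0.0543]
tool_rot: [[-0.958, 0.287, -0.0], [0.287, 0.958, 0.0], [0.0, 0.0, -1.0]]
contact_force: [-1.0, 0.2, -0.8]
grip_width: 0.0404
grip_force: 25.8
```

>>> {"method": "apply_moves", "body": {
  "plan": [
    [[0, 0, -1, 0, 0, 0], [0, 0, 0, 0, 0, 0], [0, 0, 0, 0, 0, 0]]
  ]
}}

```text
time: 8.88
ee_pos: [0.6477, 0.0849, 0.0541]
tool_rot: [[-0.958, 0.287, 0.001], [0.287, 0.958, 0.0], [-0.001, 0.0, -1.0]]
contact_force: [-2.2, 0.4, 5.9]
grip_width: 0.04
grip_force: 26.2
```

The jar touches the floor, with 5.9 N upward. I'll release it and rise.

>>> {"method": "apply_moves", "body": {
  "plan": [
    [[0, 0, 0, 0, 0, 0], [0, 0, 0, 0, 0, 0], [0, 0, 0, 0, 0, 0], [0, 0, 0, 0, 0, 0], [0, 0, 0, 0, 0, 0]]
  ],
  "grip": 0.72
}}

```text
time: 9.3
ee_pos: [0.6474, 0.085, 0.0531]
tool_rot: [[-0.958, 0.287, -0.0], [0.287, 0.958, 0.0], [0.0, 0.0, -1.0]]
contact_force: [-0.3, 0.4, 0.4]
grip_width: 0.0615
grip_force: 0.0
```

>>> {"method": "apply_moves", "body": {
  "plan": [
    [[0, 0, 10, 0, 0, 0], [0, 0, 20, 0, 0, 0], [0, 0, 25, 0, 0, 0], [0, 0, 30, 0, 0, 0], [0, 0, 30, 0, 0, 0], [0, 0, 30, 0, 0, 0], [0, 0, 20, 0, 0, 0], [0, 0, 0, 0, 0, 0]]
  ]
}}

```text
time: 9.97
ee_pos: [0.6497, 0.0851, 0.2251]
tool_rot: [[-0.958, 0.287, 0.011], [0.287, 0.958, 0.0], [-0.01, 0.003, -1.0]]
contact_force: [-0.0, -0.5, 0.3]
grip_width: 0.0615
grip_force: 0.0
```

```bash
cat > wp.py <<'E'
from h import *
x,y,t,g0=np.load('q.npy'); R=np.array([[np.cos(t),-np.sin(t)],[np.sin(t),np.cos(t)]])
dl=.125; k=np.array([[np.cos(dl),-np.sin(dl)],[np.sin(dl),np.cos(dl)]])@[11,-14.5]
def tcp(g,off=0,s=126):
    u=np.array([-np.sin(g),-np.cos(g)]);n=np.array([np.cos(g),-np.sin(g)])
    return np.array([x,y])+R@(np.array([-85,85])+s*u-(7+off)*n-k)
E
python3 - <<'E'
from wp import *
print('standoff',tcp(.708,30))
for g in(.708,.6,.5,.4,.3,.25,.2,.15,.1,.05,0,-.05): print(g,tcp(g).round(1))
print('jaw',env.sense()['ee_pos'])
E
```

```text
standoff [476.37879274 142.50686674]
0.708 [492.9 117.5]
0.6 [500.4 106.1]
0.5 [508.4  96.3]
0.4 [517.3  87.4]
0.3 [527.1  79.5]
0.25 [532.3  75.8]
0.2 [537.6  72.5]
0.15 [543.1  69.4]
0.1 [548.8  66.6]
0.05 [554.6  64.1]
0 [560.5  61.9]
-0.05 [566.5  60. ]
jaw [0.64966023 0.08510403 0.22506471]
```

>>> {"method": "apply_moves", "body": {
  "plan": [
    [[-15, 5, 0, 0, 0, 0], [-30, 10, 0, 0, 0, 0.1], [-33, 11, 0, 0, 0, 0.025], [-33, 11, 0, 0, 0, 0], [-33, 11, 0, 0, 0, 0], [-28, 9, 0, 0, 0, 0], [0, 0, 0, 0, 0, 0], [0, 0, 0, 0, 0, 0]]
  ],
  "grip": 0
}}

```text
time: 10.63
ee_pos: [0.4746, 0.1424, 0.2189]
tool_rot: [[-0.987, 0.164, 0.001], [0.164, 0.987, 0.0], [-0.001, 0.0, -1.0]]
contact_force: [1.0, -0.6, 0.3]
grip_width: -0.0005
grip_force: 0.0
```

```bash
python3 - <<'E'
from h import *
d=grab('top'); W=cloud(d); e=grab('scene')
a=cv2.resize(d['frame'][160:310,220:350],(520,600),interpolation=2); b=cv2.resize(e['frame'][160:280,250:350],(280,336),interpolation=2)
b=np.vstack([b,np.zeros((264,280,3),np.uint8)])
cv2.imwrite('pics/t4.png',np.hstack([a,b])[...,::-1])
W=cloud(e)
print(env.sense()['ee_pos'],env.sense()['grip_width'])
E
```

```text
[0.4763996  0.14184504 0.21864657] 7.072767228265774e-05
```

View pics/t4.png

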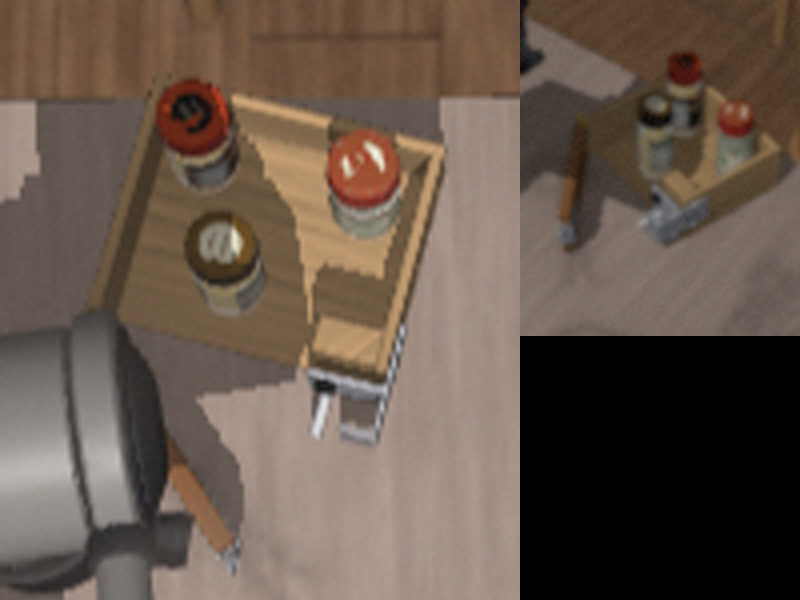

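The picture shows the jar upright inside the caddy, cap at (222,243), and the gate still open with its tip at (232,560). I'll lower beside the gate's outer face.

>>> {"method": "apply_moves", "body": {
  "plan": [
    [[0, 0, -20, 0, 0, 0], [0, 0, -35, 0, 0, 0], [0, 0, -35, 0, 0, 0], [0, 0, -35, 0, 0, 0], [0, 0, -30, 0, 0, 0], [0, 0, -20, 0, 0, 0], [0, 0, -12, 0, 0, 0], [0, 0, 0, 0, 0, 0]]
  ]
}}

```text
time: 11.4
ee_pos: [0.4748, 0.1412, 0.0282]
tool_rot: [[-0.986, 0.166, -0.005], [0.166, 0.986, -0.001], [0.005, -0.002, -1.0]]
contact_force: [-0.9, 0.2, 0.8]
grip_width: -0.0002
grip_force: 0.0
```

>>> {"method": "apply_moves", "body": {
  "plan": [
    [[4, -6, 0, 0, 0, 0], [3, -5, 0, 0, 0, 0], [3, -4, 0, 0, 0, 0], [2, -3, 0, 0, 0, 0], [2, -3, 0, 0, 0, 0], [2, -3, 0, 0, 0, 0], [0, 0, 0, 0, 0, 0]]
  ]
}}

```text
time: 11.98
ee_pos: [0.4922, 0.1174, 0.0317]
tool_rot: [[-0.986, 0.166, 0.001], [0.166, 0.986, 0.0], [-0.001, 0.0, -1.0]]
contact_force: [0.4, 1.1, 0.2]
grip_width: 0.0
grip_force: 0.0
```

>>> {"method": "apply_moves", "body": {
  "plan": [
    [[2, -3, 0, 0, 0, 0], [3, -4, 0, 0, 0, 0], [3, -4, 0, 0, 0, 0], [4, -5, 0, 0, 0, 0], [4, -5, 0, 0, 0, 0], [4, -4, 0, 0, 0, 0], [5, -5, 0, 0, 0, 0]]
  ]
}}

```text
time: 12.57
ee_pos: [0.5169, 0.0875, 0.0313]
tool_rot: [[-0.986, 0.165, -0.0], [0.165, 0.986, 0.0], [0.0, 0.0, -1.0]]
contact_force: [-0.8, 0.2, 0.2]
grip_width: -0.0003
grip_force: 0.0
```

>>> {"method": "apply_moves", "body": {
  "plan": [
    [[5, -4, 0, 0, 0, 0], [5, -4, 0, 0, 0, 0], [3, -2, 0, 0, 0, 0], [2, -2, 0, 0, 0, 0], [0, 0, 0, 0, 0, 0], [0, 0, 0, 0, 0, 0]]
  ]
}}

```text
time: 13.07
ee_pos: [0.5314, 0.076, 0.0312]
tool_rot: [[-0.986, 0.165, -0.0], [0.165, 0.986, 0.0], [0.0, 0.0, -1.0]]
contact_force: [0.2, -0.6, 0.3]
grip_width: 0.0002
grip_force: 0.0
```

```bash
python3 - <<'E'
from h import *
d=grab('top'); e=grab('scene')
a=cv2.resize(d['frame'][160:310,220:350],(520,600),interpolation=2); b=cv2.resize(e['frame'][160:280,250:350],(280,336),interpolation=2)
b=np.vstack([b,np.zeros((264,280,3),np.uint8)])
cv2.imwrite('pics/t5.png',np.hstack([a,b])[...,::-1]); print(env.sense()['ee_pos'],env.sense()['contact_force'])
E
```

```text
[0.53127815 0.07616885 0.03128572] [-0.20163989  0.26720651  0.48807446]
```

View pics/t5.png

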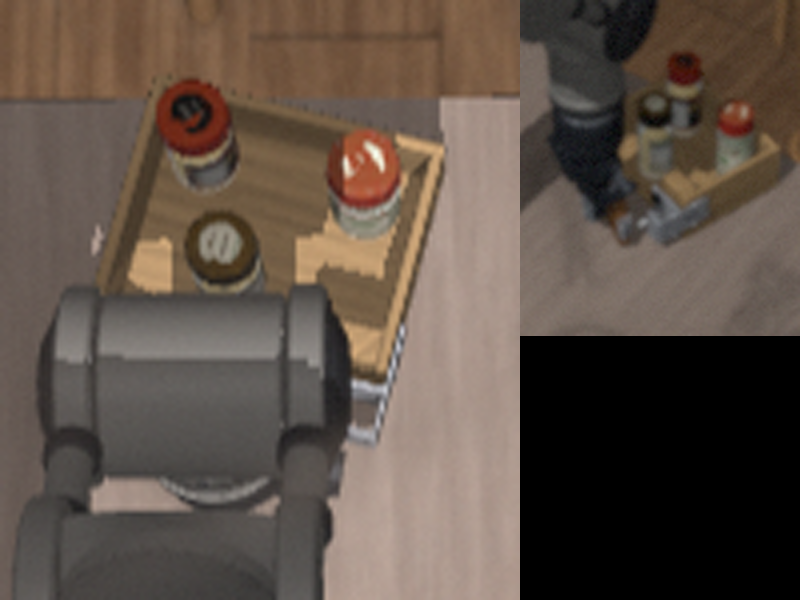

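The gate follows the fingers, and in the scene crop its tip at (630,235) nears the keeper. I'll continue in small steps and watch the force.

>>> {"method": "apply_moves", "body": {
  "plan": [
    [[2.5, -1.6, 0, 0, 0, 0], [2.5, -1.6, 0, 0, 0, 0], [2.5, -1.5, 0, 0, 0, 0], [0, 0, 0, 0, 0, 0]]
  ]
}}

```text
time: 13.5
ee_pos: [0.5398, 0.071, 0.0314]
tool_rot: [[-0.986, 0.165, 0.001], [0.165, 0.986, -0.0], [-0.001, 0.0, -1.0]]
contact_force: [0.4, 0.2, 0.4]
grip_width: 0.0002
grip_force: 0.0
```

>>> {"method": "apply_moves", "body": {
  "plan": [
    [[1.8, -1, 0, 0, 0, 0], [1.8, -1, 0, 0, 0, 0], [0, 0, 0, 0, 0, 0]]
  ]
}}

```text
time: 13.75
ee_pos: [0.5426, 0.0692, 0.0312]
tool_rot: [[-0.986, 0.165, -0.001], [0.165, 0.986, 0.0], [0.001, 0.0, -1.0]]
contact_force: [-0.9, 0.4, -0.2]
grip_width: -0.0002
grip_force: 0.0
```

>>> {"method": "apply_moves", "body": {
  "plan": [
    [[1.8, -0.9, 0, 0, 0, 0], [0, 0, 0, 0, 0, 0], [0, 0, 0, 0, 0, 0]]
  ]
}}

```text
time: 14.0
ee_pos: [0.5442, 0.0684, 0.0312]
tool_rot: [[-0.986, 0.165, -0.0], [0.165, 0.986, 0.0], [0.0, 0.0, -1.0]]
contact_force: [-2.3, 0.2, -0.7]
grip_width: 0.0001
grip_force: 0.0
```

>>> {"method": "apply_moves", "body": {
  "plan": [
    [[1.8, -0.9, 0, 0, 0, 0], [0, 0, 0, 0, 0, 0], [0, 0, 0, 0, 0, 0]]
  ]
}}

```text
time: 14.25
ee_pos: [0.5462, 0.0675, 0.0313]
tool_rot: [[-0.986, 0.165, -0.0], [0.165, 0.986, 0.0], [0.0, 0.0, -1.0]]
contact_force: [-1.6, 0.6, 1.0]
grip_width: 0.0001
grip_force: 0.0
```

>>> {"method": "apply_moves", "body": {
  "plan": [
    [[1, -0.5, 0, 0, 0, 0], [0, 0, 0, 0, 0, 0], [1, -0.4, 0, 0, 0, 0], [0, 0, 0, 0, 0, 0]]
  ]
}}

```text
time: 14.58
ee_pos: [0.5482, 0.0665, 0.0313]
tool_rot: [[-0.986, 0.165, -0.0], [0.165, 0.986, 0.0], [0.0, -0.0, -1.0]]
contact_force: [-2.5, 0.3, 0.9]
grip_width: 0.0004
grip_force: 0.0
```

>>> {"method": "apply_moves", "body": {
  "plan": [
    [[1, -0.4, 0, 0, 0, 0], [0, 0, 0, 0, 0, 0], [0, 0, 0, 0, 0, 0]]
  ]
}}

```text
time: 14.83
ee_pos: [0.5493, 0.0662, 0.0313]
tool_rot: [[-0.986, 0.165, 0.0], [0.165, 0.986, 0.0], [-0.0, 0.0, -1.0]]
contact_force: [-1.8, 0.9, 0.5]
grip_width: -0.0001
grip_force: 0.0
```

>>> {"method": "apply_moves", "body": {
  "plan": [
    [[1, -0.4, 0, 0, 0, 0], [0, 0, 0, 0, 0, 0], [0, 0, 0, 0, 0, 0]]
  ]
}}

```text
time: 15.08
ee_pos: [0.5503, 0.0657, 0.0313]
tool_rot: [[-0.986, 0.165, 0.0], [0.165, 0.986, 0.0], [-0.0, 0.0, -1.0]]
contact_force: [-2.3, 0.6, 0.4]
grip_width: -0.0001
grip_force: 0.0
```

>>> {"method": "apply_moves", "body": {
  "plan": [
    [[1, -0.4, 0, 0, 0, 0], [0, 0, 0, 0, 0, 0], [0, 0, 0, 0, 0, 0]]
  ]
}}

```text
time: 15.33
ee_pos: [0.5512, 0.0653, 0.0313]
tool_rot: [[-0.986, 0.165, 0.0], [0.165, 0.986, 0.0], [0.0, 0.0, -1.0]]
contact_force: [-2.8, 0.8, 0.2]
grip_width: -0.0002
grip_force: 0.0
```

>>> {"method": "apply_moves", "body": {
  "plan": [
    [[1, -0.4, 0, 0, 0, 0], [0, 0, 0, 0, 0, 0], [0, 0, 0, 0, 0, 0]]
  ]
}}

```text
time: 15.58
ee_pos: [0.5516, 0.0651, 0.0312]
tool_rot: [[-0.986, 0.165, -0.001], [0.165, 0.986, 0.0], [0.001, 0.0, -1.0]]
contact_force: [-5.2, 0.3, 1.1]
grip_width: -0.0002
grip_force: 0.0
```

>>> {"method": "apply_moves", "body": {
  "plan": [
    [[1, -0.4, 0, 0, 0, 0], [0, 0, 0, 0, 0, 0], [0, 0, 0, 0, 0, 0]]
  ]
}}

```text
time: 15.83
ee_pos: [0.5523, 0.0648, 0.0311]
tool_rot: [[-0.986, 0.165, -0.002], [0.165, 0.986, 0.0], [0.002, -0.0, -1.0]]
contact_force: [-6.1, 1.6, 2.4]
grip_width: 0.0
grip_force: 0.0
```

>>> {"method": "apply_moves", "body": {
  "plan": [
    [[1, -0.4, 0, 0, 0, 0], [0, 0, 0, 0, 0, 0], [0, 0, 0, 0, 0, 0]]
  ]
}}

```text
time: 16.08
ee_pos: [0.553, 0.0644, 0.0311]
tool_rot: [[-0.986, 0.165, -0.003], [0.165, 0.986, 0.0], [0.003, -0.0, -1.0]]
contact_force: [-7.3, 2.5, 2.6]
grip_width: 0.0
grip_force: 0.0
```

>>> {"method": "apply_moves", "body": {
  "plan": [
    [[1, -0.4, 0, 0, 0, 0], [0, 0, 0, 0, 0, 0], [0, 0, 0, 0, 0, 0]]
  ]
}}

```text
time: 16.33
ee_pos: [0.5538, 0.0641, 0.0311]
tool_rot: [[-0.986, 0.165, -0.003], [0.165, 0.986, 0.0], [0.003, -0.0, -1.0]]
contact_force: [-8.1, 1.0, 2.9]
grip_width: 0.0002
grip_force: 0.0
```

>>> {"method": "apply_moves", "body": {
  "plan": [
    [[1, -0.4, 0, 0, 0, 0], [0, 0, 0, 0, 0, 0], [0, 0, 0, 0, 0, 0]]
  ]
}}

```text
time: 16.58
ee_pos: [0.5545, 0.0637, 0.0311]
tool_rot: [[-0.986, 0.165, -0.004], [0.165, 0.986, 0.0], [0.004, -0.0, -1.0]]
contact_force: [-9.4, 1.4, 4.1]
grip_width: 0.0003
grip_force: 0.0
```

>>> {"method": "apply_moves", "body": {
  "plan": [
    [[1, -0.4, 0, 0, 0, 0], [0, 0, 0, 0, 0, 0], [0, 0, 0, 0, 0, 0]]
  ]
}}

```text
time: 16.83
ee_pos: [0.5554, 0.0633, 0.0311]
tool_rot: [[-0.986, 0.165, -0.004], [0.165, 0.986, 0.0], [0.004, -0.0, -1.0]]
contact_force: [-9.0, 2.4, 3.5]
grip_width: -0.0002
grip_force: 0.0
```

>>> {"method": "apply_moves", "body": {
  "plan": [
    [[1, -0.4, 0, 0, 0, 0], [0, 0, 0, 0, 0, 0], [0, 0, 0, 0, 0, 0]]
  ]
}}

```text
time: 17.08
ee_pos: [0.5577, 0.0625, 0.0312]
tool_rot: [[-0.986, 0.165, -0.001], [0.165, 0.986, -0.0], [0.001, -0.0, -1.0]]
contact_force: [-4.7, 0.0, 1.3]
grip_width: 0.0001
grip_force: 0.0
```

The force fell from 9 N to 4.7 N as the gate jumped in, so the bolt is over the crest. I'll press a little farther to find the stop.

>>> {"method": "apply_moves", "body": {
  "plan": [
    [[0.8, -0.3, 0, 0, 0, 0], [0, 0, 0, 0, 0, 0], [0, 0, 0, 0, 0, 0]]
  ]
}}

```text
time: 17.33
ee_pos: [0.5596, 0.0622, 0.0314]
tool_rot: [[-0.986, 0.165, 0.001], [0.165, 0.986, 0.0], [-0.001, 0.0, -1.0]]
contact_force: [-1.4, 0.8, -1.0]
grip_width: -0.0002
grip_force: 0.0
```

>>> {"method": "apply_moves", "body": {
  "plan": [
    [[0.8, -0.3, 0, 0, 0, 0], [0, 0, 0, 0, 0, 0], [0, 0, 0, 0, 0, 0]]
  ]
}}

```text
time: 17.58
ee_pos: [0.5598, 0.0621, 0.0313]
tool_rot: [[-0.986, 0.165, -0.0], [0.165, 0.986, 0.0], [0.0, 0.0, -1.0]]
contact_force: [-3.3, 0.8, 1.8]
grip_width: 0.0001
grip_force: 0.0
```

>>> {"method": "apply_moves", "body": {
  "plan": [
    [[0.8, -0.3, 0, 0, 0, 0], [0, 0, 0, 0, 0, 0], [0, 0, 0, 0, 0, 0]]
  ]
}}

```text
time: 17.83
ee_pos: [0.5599, 0.062, 0.0312]
tool_rot: [[-0.986, 0.165, -0.002], [0.165, 0.986, 0.001], [0.002, 0.0, -1.0]]
contact_force: [-6.7, 2.0, 1.7]
grip_width: -0.0
grip_force: 0.0
```

>>> {"method": "apply_moves", "body": {
  "plan": [
    [[0.8, -0.3, 0, 0, 0, 0], [0, 0, 0, 0, 0, 0], [0, 0, 0, 0, 0, 0]]
  ]
}}

```text
time: 18.08
ee_pos: [0.56, 0.0619, 0.0312]
tool_rot: [[-0.986, 0.165, -0.003], [0.165, 0.986, 0.001], [0.003, 0.0, -1.0]]
contact_force: [-7.4, 4.8, 3.4]
grip_width: -0.0001
grip_force: 0.0
```

>>> {"method": "apply_moves", "body": {
  "plan": [
    [[0.8, -0.3, 0, 0, 0, 0], [0, 0, 0, 0, 0, 0], [0, 0, 0, 0, 0, 0]]
  ]
}}

```text
time: 18.33
ee_pos: [0.5602, 0.0618, 0.0311]
tool_rot: [[-0.986, 0.165, -0.004], [0.165, 0.986, 0.001], [0.004, 0.0, -1.0]]
contact_force: [-11.0, 3.7, 5.1]
grip_width: 0.0001
grip_force: 0.0
```

The stop is met at 11 N after the snap. I'll back off slowly, then rise.

>>> {"method": "apply_moves", "body": {
  "plan": [
    [[-2, 0.6, 0, 0, 0, 0], [-3, 1, 0, 0, 0, 0], [-5, 1.5, 0, 0, 0, 0], [-10, 3, 0, 0, 0, 0], [-15, 4, 0, 0, 0, 0], [-20, 6, 0, 0, 0, 0], [-20, 6, 0, 0, 0, 0], [0, 0, 0, 0, 0, 0]]
  ]
}}

```text
time: 19.0
ee_pos: [0.4835, 0.0839, 0.0311]
tool_rot: [[-0.986, 0.164, -0.003], [0.164, 0.986, 0.0], [0.003, -0.0, -1.0]]
contact_force: [0.1, -0.1, 0.2]
grip_width: 0.0001
grip_force: 0.0
```

>>> {"method": "apply_moves", "body": {
  "plan": [
    [[0, 0, 25, 0, 0, 0], [-15, 10, 35, 0, 0, 0], [-15, 20, 30, 0, 0, 0], [-10, 30, 20, 0, 0, 0], [0, 40, 5, 0, 0, 0], [0, 40, 0, 0, 0, 0], [0, 40, 0, 0, 0, 0], [0, 0, 0, 0, 0, 0]]
  ]
}}

```text
time: 19.67
ee_pos: [0.4478, 0.2693, 0.1473]
tool_rot: [[-0.987, 0.161, 0.004], [0.161, 0.987, 0.004], [-0.004, 0.004, -1.0]]
contact_force: [-0.8, -0.6, 0.2]
grip_width: -0.0001
grip_force: 0.0
```

```bash
python3 - <<'E'
from h import *
d=grab('top'); e=grab('scene')
a=cv2.resize(d['frame'][160:310,220:350],(520,600),interpolation=2); b=cv2.resize(e['frame'][160:280,250:350],(280,336),interpolation=2)
b=np.vstack([b,np.zeros((264,280,3),np.uint8)])
cv2.imwrite('pics/t6.png',np.hstack([a,b])[...,::-1]); print(env.sense()['ee_pos'],env.sense()['contact_force'])
W=cloud(d); x,y,t,_=np.load('q.npy'); c,s=np.cos(t),np.sin(t)
m=(W[...,2]>.06)&(W[...,2]<.078); L=(W[m][:,:2]*1000-[x,y])@np.array([[c,-s],[s,c]])
G=L[(L[:,0]<-76)&(L[:,0]>-115)&(L[:,1]<75)&(L[:,1]>-55)]
print(len(G),'gate angle',np.polyfit(G[:,1],G[:,0],1)[0],G[:,0].mean())
m=(W[...,2]>.1)&(W[...,2]<.125); L=(W[m][:,:2]*1000-[x,y])@np.array([[c,-s],[s,c]]); L=L[(abs(L[:,0]+28)<30)&(abs(L[:,1]-20)<30)]; print('jar',L.mean(0),len(L))
E
```

```text
[0.44743845 0.26448855 0.14640127] [-0.42317325 -0.67069361 -0.08240918]
378 gate angle 0.031543963850231685 -88.43382195079778
jar [-27.25314707  17.045965  ] 260
```

View pics/t6.png

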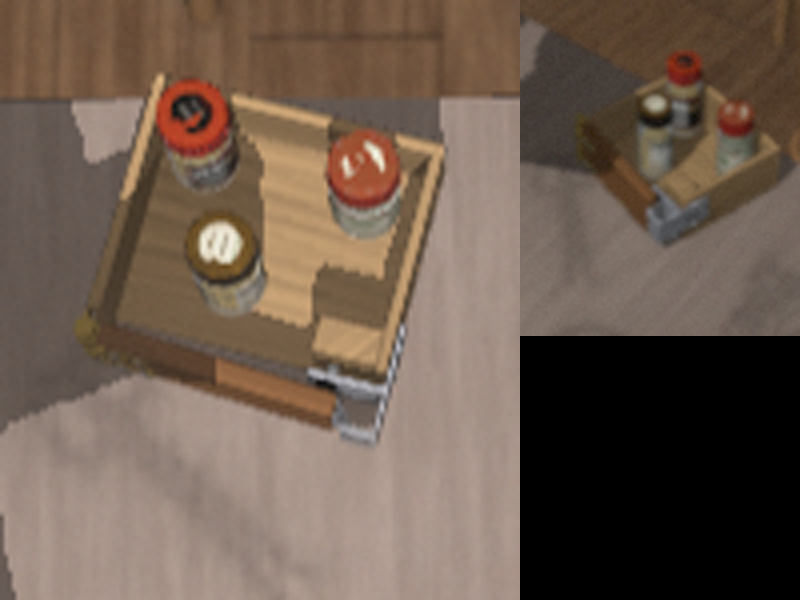

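The picture shows the gate shut against the keeper at (335,410), standing by itself at about 0.03 rad. The jar is upright at (222,243), 27 mm in front of and 17 mm left of the caddy's centre. I'll let the arm settle and hand in.

>>> {"method": "apply_moves", "body": {
  "plan": [
    [[0, 0, 0, 0, 0, 0], [0, 0, 0, 0, 0, 0], [0, 0, 0, 0, 0, 0], [0, 0, 0, 0, 0, 0]]
  ]
}}

```text
time: 20.1
ee_pos: [0.4476, 0.2621, 0.1464]
tool_rot: [[-0.986, 0.167, 0.0], [0.167, 0.986, 0.0], [-0.0, 0.0, -1.0]]
contact_force: [0.1, 1.1, 0.0]
grip_width: 0.0001
grip_force: 0.0
```

```bash
python3 -c "
from workcell import env
print(env.hand_in())"
```

```text
the job is handed in; nothing more can be done
None
```

I handed the job in at about 20 s: the black-capped jar stands upright in the caddy, released, and the gate is latched at about 0.03 rad by my last camera measurement; the hand-in call returned no verdict.

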